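Draw the walnut board from a leaning stack and grip it in the slide vice

TASK

The tall dark walnut board is next to have its end planed. Draw it up out of the stack that leans against the grey box without tipping the other three boards forward or bringing them down, and stand it on its lower end, centred between the jaws of the wooden slide vice. Then let go of it and push the vice's sliding jaw up by its knob until its sprung pad presses firmly on the board and holds it upright against the fixed jaw; leave the other boards leaning where they are and the plane, jar and glue bottle undisturbed.

Things in the scene. Friction and masses are not known exactly. Their poses are not given: they have to be found in the camera images.
- walnut_board: the board to take: dark brown wood, 12 thick, 120 wide, 180 mm tall, 0.13 to 0.25 kg; its top 45 mm or more stands clear of its neighbours. Second or third of four boards that lean flat on one another, about 28 degrees back from upright. Origin: middle of its lower end face. z runs up along the board, x square to its faces (towards the box), y along its width.
- plywood_board: pale plywood board, 12 thick, 120 wide, 118 mm tall, the rearmost of the stack, against the box's rim; must stay leaning. Origin and axes as for the walnut board.
- maple_board: mid-brown board, 12 thick, 120 wide, 118 mm tall, second or third in the stack (it changes places with the walnut board); must stay leaning. Origin and axes as for the walnut board.
- spruce_board: light wooden board, 12 thick, 120 wide, 127 mm tall, the front of the stack, nearest the robot; must stay leaning, as must all three. The boards in front of the walnut one settle back by its thickness when it is drawn out. Origin and axes as for the walnut board.
- offcut_box: grey painted wooden box with off-cuts in it, 240 deep (x), 300 wide (y), 94 mm high, fixed; the boards lean on the rim of its near (local -x) wall, their feet on a 2 mm rubber mat. Nothing in it stands higher than its rim. Origin: middle of its underside.
- board_vice: low wooden vice, fixed: base 240 x 150 x 18 mm; fixed jaw at the end far from the robot (local +x), 134 mm wide, top 70 mm above the bench, cork-faced; sliding jaw on a sled nearer the robot, 134 mm wide, top 69 mm above the bench. Origin: on the bench under the base; x is the sliding direction, towards the fixed jaw; y along the jaws.
- jaw_floor (a point): on top of the vice's base, 18 mm above the bench, at the middle of the foot of the fixed jaw's cork face; axes as the vice's. A board between the jaws stands on this floor.
- vice_sled (a joint): travel of the sliding jaw, m: 0 fully open, grows as it closes. The gap between the pad and the fixed jaw is 0.045 minus this. It is stiff (about 9 N to slide) and stays where it is left. Range 0 to 0.044.
- knob (a point): middle of the dark wooden knob on the sled, by which the sliding jaw is pushed: upright, round, 25 to 32 mm across (30 at this point), from 35 (the sled's top) to 81 mm above the bench, this point 60 mm above it; its axis is 111 mm behind the pad's face.
- vice_pad (a joint): how far the sprung cork-faced pad (126 x 44 mm) on the sliding jaw is pressed in, m: 0 at rest, 0.005 fully in; about 2 N for each mm, on top of the 9 N that the sled takes.
- small_plane: small finger plane, 60 x 27 x 36 mm, lying loose on the bench; leave it alone. Origin: middle of its underside.
- jar: amber varnish jar with a black lid, 56 mm across, 82 mm tall, standing loose; leave it alone. Origin: middle of its underside.
- glue: white glue bottle with an orange tip, 49 mm across, 156 mm tall, standing loose; leave it alone. Origin: middle of its underside.

How it is judged:
By the outcome, as a careful person would: the job done as asked, in the order asked, and still so for the second after the job is handed in, with the robot touching nothing.
It also fails if it takes over 61 s, if anything falls off the work surface, if the arm or the gripper's body presses on something with over 40 N, if the wrist force passes 120 N, or if a joint passes its speed limit or range.

ROBOT

A 6-joint arm with a two-finger parallel gripper is mounted at the origin on a cart in front of the work surface, level with it; the furniture and walls round the work are solid. World frame = base frame: x ahead of the robot, y to its left, z up, the work surface at z = 0. Lengths are in m, angles in rad, forces in N, time in s.
With the tool pointing down it reaches from about 0.275 to 0.75 m from the base axis. Payload 10.2 kg.
Tool frame: the origin (TCP) lies between the finger pads; the fingertips stand 14 mm ahead of it and the grasp point (between the pads) lies 5 mm behind it; z points along the fingers, y is the direction in which the jaws open and shut (so a half turn about z gives the same grasp; the last joint's range is limited). The gripper opens to 88 mm and grips with 3 to 60 N. Pads are 18 mm wide; open, the fingers measure 123 mm over their backs; the gripper's body (75 mm by 187 mm) begins 45 mm behind the grasp point.
Start: joints at [-0.223, 0.313, 1.498, -0, 1.331, -0.223], TCP at [0.525, -0, 0.253] pointing down, gripper open.
Joint ranges: [-2.94, 2.94], [-0.97, 2.17], [0.19, 2.56], [-1.23, 4.37], [0.02, 3.11], [-2.88, 2.88]. Speed limits (rad/s): [2.39, 2.39, 3.01, 3.14, 3.14, 3.14].

INTERFACE

Orientations are given as a unit quaternion [x, y, z, w].
In Python, from cell import robot gives the robot as it stands. Calls block until the motion is done:
- robot.move_to(position, orientation): joint-space move of the TCP to a pose.
- robot.move_straight(position, rate=0.15, rot=None): straight line of the TCP; rot=None keeps the orientation; rate is the mean speed in m/s.
- robot.movej(angles): joint-space move.
- robot.command_gripper(opening, grip_force=None): opening from 0.0 (shut) to 1.0 (fully open); grip_force is the grip in N (None keeps the last); returns when the fingers have stopped.
- robot.hold(seconds).
- robot.solve_ik(position, orientation): joint angles nearest the present ones, or None.
- robot.read_camera(name): name is "scene" or "side" or "wrist"; returns the picture (480x640x3 uint8, blue, green, red); there is no depth.
- robot.camera_model(name): a dict with "fov_y" (degrees; the focal length in pixels is half the picture's height over the tangent of half this angle, whatever the lens; pixels are square), "cx", "cy" (the principal point, pixels), "R" (3x3) and "t" (3): a world point X has camera coordinates R X + t. Camera axes: x right, y down, z forward; pixel columns grow to the right and rows downward; lengths in m; the calibration is good to about 2 mm. A picture is of the moment at which its call begins: read the wrist's pose just before it. camera_model takes no time and is no camera call; for the wrist camera it gives the pose at the moment of the call.
A pose or a line that the arm cannot do raises robot.PlanningError and nothing moves.
- robot.close_job(): hands the job in, once; it reports no verdict.
Readings, each from a call of its own:
- robot.get_t(): time.
- robot.get_joint_positions(): joint angles.
- robot.get_qd(): joint speeds.
- robot.get_tau(): joint torques, N m.
- robot.get_ee_pos(): TCP position.
- robot.get_tcp_rot(): TCP orientation.
- robot.get_contact_force(): force on the tool from outside, world axes, zero at the start.
- robot.get_wrist_torque(): the same for the moment, N m.
- robot.get_opening(): opening from 0.0 (shut) to 1.0 (fully open).
Only numpy, scipy, OpenCV 4.12 (cv2) and the standard library are available. Lean on these libraries where they do the work, as an engineer would, in place of code of your own. Each camera call takes 0.05 s, during which the arm holds its last target. There are 200 camera calls.

## Working session

There is one attempt and no reset: what is moved stays moved. The work goes in short steps, each a Python script; the robot and the scene stay as the last script left them, time stands still between calls to the robot, and variables do not carry over. Pictures are saved under pics/ and viewed, about 8 in all and at most 12, crops included, and the job is handed in when it is done.

```bash
mkdir -p pics; ls; python3 - <<'E'
from cell import robot
import cv2,numpy as np
for n in ["scene","side"]:
    im=robot.read_camera(n); cv2.imwrite(f"pics/{n}0.png",im)
    m=robot.camera_model(n); print(n,m["fov_y"],m["cx"],m["cy"],np.round(m["R"],3).tolist(),np.round(m["t"],3), np.round(-m["R"].T@m["t"],3))
m=robot.camera_model("wrist");print(m["fov_y"],np.round(-np.array(m["R"]).T@m["t"],3),np.round(m["R"],3).tolist())
print(robot.get_tcp_rot(),robot.get_t())
E
```

```text
pics
scene 50.21687463078289 316.35989676952227 238.81006250989734 [[0.826, -0.563, -0.009], [-0.392, -0.564, -0.727], [0.404, 0.604, -0.687]] [-0.42   0.267  1.155] [-0.015 -0.783  0.984]
side 47.58477650941632 315.81979616202216 231.4000750364417 [[0.999, 0.043, 0.001], [0.018, -0.408, -0.913], [-0.039, 0.912, -0.408]] [-0.522  0.071  1.601] [ 0.582 -1.41   0.719]
63.25923741521748 [0.525 0.081 0.384] [[1.0, 0.002, -0.001], [0.002, -0.949, 0.316], [-0.001, -0.316, -0.949]]
[ 7.07097596e-01  7.07115750e-01 -3.02000737e-04 -4.63684894e-04] 0.1
```

View pics/scene0.png

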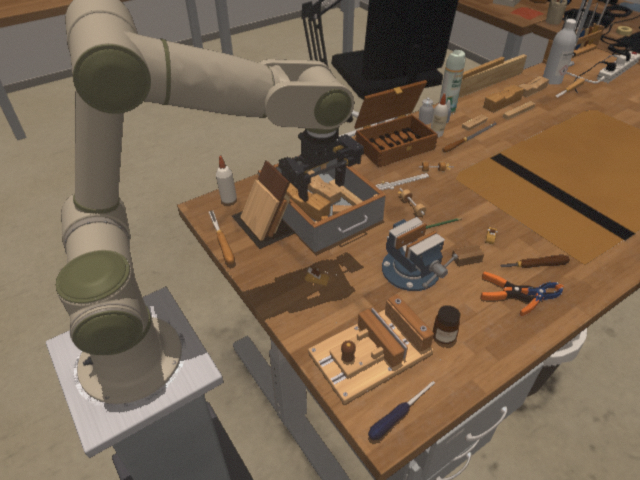

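View pics/side0.png

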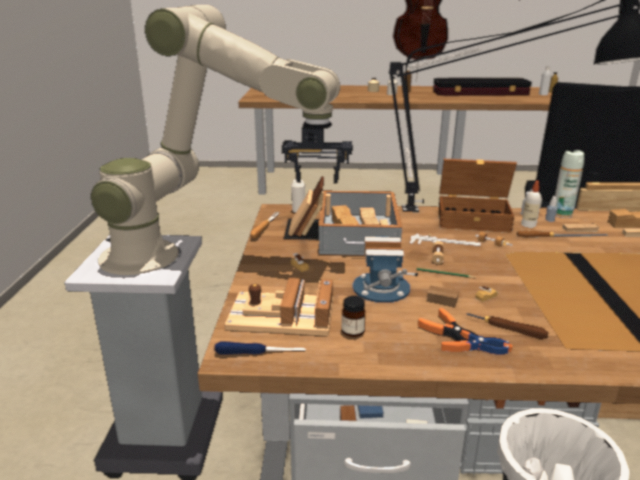

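The scene picture shows the stack at about (262,215) with the walnut top at (272,175). The vice is at (372,350), its knob at (348,350), the glue at (225,180) and the jar at (447,325). In the side picture the stack is at (312,210), the vice at (282,310) and the knob at (255,293).

```bash
cat > h.py <<'E'
import numpy as np,cv2
from cell import robot
from scipy.spatial.transform import Rotation as Ro
def ray(m,px):
    f=240/np.tan(np.radians(m["fov_y"])/2); R=np.array(m["R"]);t=np.array(m["t"])
    d=R.T@np.array([(px[0]-m["cx"])/f,(px[1]-m["cy"])/f,1]); return -R.T@t,d/np.linalg.norm(d)
def onz(m,px,z):
    c,d=ray(m,px); return c+d*(z-c[2])/d[2]
def tri(obs):
    A=np.zeros((3,3));b=np.zeros(3);L=[ray(m,p) for m,p in obs]
    for c,d in L: P=np.eye(3)-np.outer(d,d);A+=P;b+=P@c
    X=np.linalg.solve(A,b); return X,max(np.linalg.norm(np.cross(X-c,d)) for c,d in L)
def proj(m,X):
    f=240/np.tan(np.radians(m["fov_y"])/2); p=np.array(m["R"])@X+m["t"]; return p[:2]/p[2]*f+[m["cx"],m["cy"]]
def wrist(name):
    m=robot.camera_model("wrist"); im=robot.read_camera("wrist"); cv2.imwrite(f"pics/{name}.png",im)
    np.save(f"{name}.npy",m,allow_pickle=True); return m,im
def load(n): return np.load(n+".npy",allow_pickle=True).item()
E
python3 - <<'E'
from h import *
S=robot.camera_model("scene");D=robot.camera_model("side")
for n,a,b in [("knob",(348,347),(255,287)),("glue tip",(223,158),(298,182)),("jar lid",(448,312),(354,303)),("walnut top right",(287,179),(323,180)),("boxcorner near top",(303,231),(320,225))]:
    print(n,*[np.round(v,3) for v in tri([(S,a),(D,b)])])
for n,p in [("mat L",(234,216)),("mat bottom",(262,246)),("boxfar",(347,245))]: print(n,onz(S,p,0).round(3))
for n,p in [("vL",(309,346)),("vB",(347,397)),("vR",(432,345)),("vT",(400,300))]: print(n,onz(S,p,.018).round(3))
for q in [[0,1,0,0],[1,0,0,0],[.7071,.7071,0,0],[.7071,-.7071,0,0]]:
  for p in [(.45,-.2,.3),(.5,-.2,.35),(.45,.3,.35),(.45,.35,.3)]:
    print(q,p,robot.solve_ik(p,q) is not None)
E
```

```text
knob [ 0.39  -0.294  0.072] 0.001
glue tip [0.453 0.416 0.107] 0.017
jar lid [ 0.626 -0.35   0.072] 0.003
walnut top right [0.533 0.165 0.179] 0.008
boxcorner near top [0.525 0.08  0.065] 0.01
mat L [0.42  0.301 0.   ]
mat bottom [0.425 0.144 0.   ]
boxfar [ 0.62   0.013 -0.   ]
vL [ 0.342 -0.214  0.018]
vB [ 0.337 -0.364  0.018]
vR [ 0.571 -0.369  0.018]
vT [ 0.599 -0.229  0.018]
[0, 1, 0, 0] (0.45, -0.2, 0.3) True
[0, 1, 0, 0] (0.5, -0.2, 0.35) True
[0, 1, 0, 0] (0.45, 0.3, 0.35) True
[0, 1, 0, 0] (0.45, 0.35, 0.3) True
[1, 0, 0, 0] (0.45, -0.2, 0.3) True
[1, 0, 0, 0] (0.5, -0.2, 0.35) True
[1, 0, 0, 0] (0.45, 0.3, 0.35) True
[1, 0, 0, 0] (0.45, 0.35, 0.3) True
[0.7071, 0.7071, 0, 0] (0.45, -0.2, 0.3) True
[0.7071, 0.7071, 0, 0] (0.5, -0.2, 0.35) True
[0.7071, 0.7071, 0, 0] (0.45, 0.3, 0.35) True
[0.7071, 0.7071, 0, 0] (0.45, 0.35, 0.3) True
[0.7071, -0.7071, 0, 0] (0.45, -0.2, 0.3) True
[0.7071, -0.7071, 0, 0] (0.5, -0.2, 0.35) True
[0.7071, -0.7071, 0, 0] (0.45, 0.3, 0.35) True
[0.7071, -0.7071, 0, 0] (0.45, 0.35, 0.3) True
```

```bash
python3 - <<'E'
from h import *
# tool frame cam offset
m=robot.camera_model("wrist");T=Ro.from_quat(robot.get_tcp_rot());p=np.array(robot.get_ee_pos())
Rc=np.array(m["R"]);off=T.inv().apply(-Rc.T@m["t"]-p);Rtc=T.inv().as_matrix()@Rc.T
print(off.round(3)); np.save("hand.npy",dict(off=off,Rtc=Rtc),allow_pickle=True)
q0=robot.get_joint_positions()
def pose(cam,tgt,up):
    z=np.array(tgt)-cam;z=z/np.linalg.norm(z);x=np.cross(z,up);x/=np.linalg.norm(x);y=np.cross(z,x)
    R=np.column_stack([x,y,z])@Rtc.T
    return cam-R@off,Ro.from_matrix(R).as_quat()
tg=np.array([.48,.17,.09])
for cam in [(.42,-.10,.22),(.5,-.10,.22),(.42,-.1,.32),(.5,-.1,.32),(.45,-.03,.36),(.40,-.05,.40),(.52,-.05,.40)]:
  for up in [(0,0,1),(0,0,-1),(1,0,0),(-1,0,0)]:
    P,Q=pose(np.array(cam),tg,np.array(up,float)); s=robot.solve_ik(P,Q)
    if s is not None: print(cam,up,P.round(3),Q.round(3).tolist(),np.round(s,2),np.abs(np.array(s)-q0).max().round(2))
E
```

```text
[ 0.081  0.    -0.131]
(0.42, -0.1, 0.22) (0, 0, 1) [0.446 0.018 0.124] [0.584, 0.467, 0.518, -0.416] [-0.75  0.74  1.96  1.04  1.68 -1.18] 1.04
(0.42, -0.1, 0.22) (0, 0, -1) [0.453 0.047 0.188] [-0.575, 0.717, 0.247, 0.307] [-0.55  0.29  1.94  0.78  1.34  2.46] 2.68
(0.42, -0.1, 0.22) (1, 0, 0) [0.415 0.039 0.153] [0.818, -0.137, 0.217, -0.514] [-0.81  0.37  2.28  1.18  1.34  0.25] 1.18
(0.42, -0.1, 0.22) (-1, 0, 0) [0.484 0.026 0.159] [-0.032, 0.845, 0.531, -0.053] [-0.56  0.64  1.66  0.78  1.72 -2.46] 2.24
(0.5, -0.1, 0.22) (0, 0, 1) [0.491 0.02  0.123] [0.511, 0.549, 0.45, -0.485] [-0.61  0.85  1.65  0.93  1.85 -1.06] 0.93
(0.5, -0.1, 0.22) (0, 0, -1) [0.489 0.05  0.187] [0.674, -0.627, -0.286, -0.265] [-0.46  0.44  1.7   0.67  1.5   2.39] 2.61
(0.5, -0.1, 0.22) (1, 0, 0) [0.455 0.033 0.156] [0.84, -0.068, 0.107, -0.528] [-0.68  0.47  2.    1.    1.46  0.49] 1.0
(0.5, -0.1, 0.22) (-1, 0, 0) [0.525 0.037 0.154] [-0.102, 0.831, 0.522, -0.164] [-0.44  0.81  1.36  0.69  1.93 -2.35] 2.13
(0.42, -0.1, 0.32) (0, 0, 1) [ 0.44  -0.009  0.197] [0.645, 0.516, 0.44, -0.353] [-0.78  0.45  1.9
[... 1410 characters left out ...]
0.04  0.274] [0.92, -0.08, 0.249, -0.293] [-0.69 -0.2   2.17  0.85  1.22  0.73] 0.95
(0.4, -0.05, 0.4) (-1, 0, 0) [0.466 0.031 0.286] [-0.017, 0.951, 0.303, -0.055] [-0.44  0.27  1.58  0.49  1.68 -2.09] 1.87
(0.52, -0.05, 0.4) (0, 0, 1) [0.509 0.008 0.257] [0.571, 0.683, 0.292, -0.35] [-0.52  0.5   1.48  0.69  1.82 -0.76] 0.69
(0.52, -0.05, 0.4) (0, 0, -1) [0.499 0.065 0.299] [0.758, -0.634, -0.116, -0.097] [-0.24  0.26  1.47  0.28  1.53  2.7 ] 2.92
(0.52, -0.05, 0.4) (1, 0, 0) [0.469 0.035 0.281] [0.947, -0.034, 0.103, -0.302] [-0.5   0.12  1.79  0.66  1.38  0.96] 1.19
(0.52, -0.05, 0.4) (-1, 0, 0) [0.54  0.038 0.275] [-0.063, 0.931, 0.297, -0.202] [-0.31  0.6   1.16  0.42  1.99 -1.97] 1.75
```

```bash
cat >> h.py <<'E'
H=np.load("hand.npy",allow_pickle=True).item()
def pose(cam,tgt,up):
    z=np.array(tgt)-cam;z=z/np.linalg.norm(z);x=np.cross(z,up);x/=np.linalg.norm(x);y=np.cross(z,x)
    R=np.column_stack([x,y,z])@H["Rtc"].T
    return np.array(cam)-R@H["off"],Ro.from_matrix(R).as_quat()
E
python3 - <<'E'
from h import *
tg=[.48,.18,.09]
for n,c in [("B",(.52,-.05,.40)),("A",(.42,-.10,.30))]:
    robot.move_to(*pose(np.array(c),tg,np.array([0,0,1.]))); wrist("st"+n)
# vice view straight: camera above
robot.move_to([.46,-.33,.33],[.7071,.7071,0,0]); wrist("vcA")
print(robot.get_t())
E
```

```text
2.8417
```

View pics/stA.png

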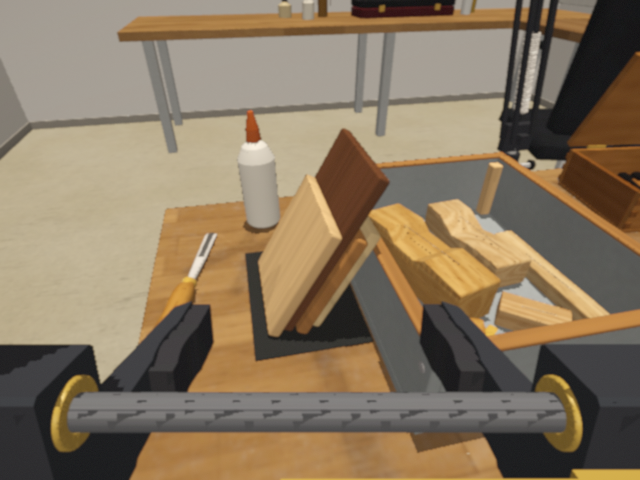

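View pics/stB.png

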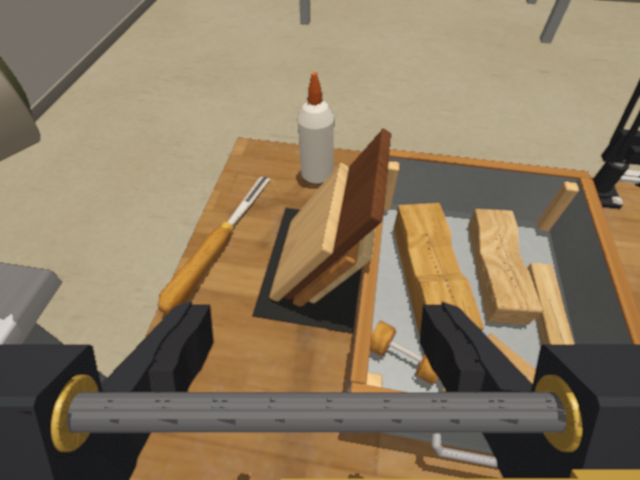

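View pics/vcA.png

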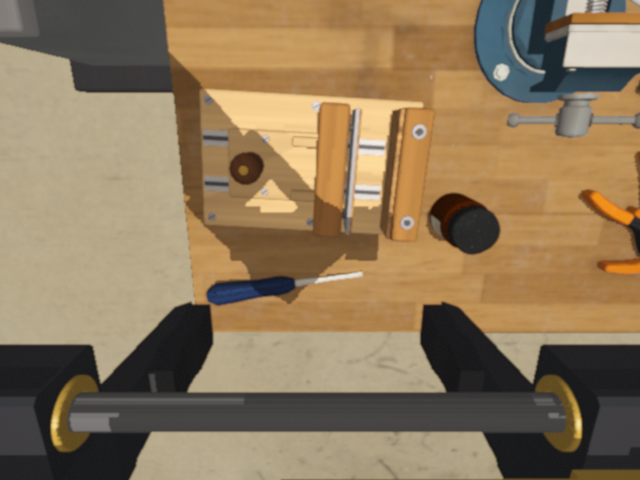

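The first stack view shows the walnut's near top corner at (386,181) and the spruce at (338,240). The second shows the walnut's top corners at (386,130) and (383,217). In the vice view the knob is at (246,168) and the fixed jaw spans x 390–432. I'll enlarge the stack.

```bash
python3 - <<'E'
import cv2,numpy as np
out=np.zeros((600,800,3),np.uint8)
def put(n,x0,y0,w,h,s,ox):
    im=cv2.resize(cv2.imread(f"pics/{n}.png")[y0:y0+h,x0:x0+w],None,fx=s,fy=s,interpolation=cv2.INTER_CUBIC)
    for x in range((x0//20+1)*20,x0+w,20):
        X=int((x+.5-x0)*s);cv2.line(im,(X,0),(X,8),(0,255,255),1);cv2.putText(im,str(x),(X-10,18),0,.35,(0,0,255),1)
        for y in range((y0//20+1)*20,y0+h,20): cv2.circle(im,(X,int((y+.5-y0)*s)),1,(0,255,255),-1)
    for y in range((y0//20+1)*20,y0+h,20):
        Y=int((y+.5-y0)*s);cv2.putText(im,str(y),(0,Y+4),0,.35,(0,0,255),1)
    out[:im.shape[0],ox:ox+im.shape[1]]=im
put("stA",245,120,150,220,2.7,0); put("stB",262,120,145,200,2.7,408)
cv2.imwrite("pics/crop1.png",out)
E
```

```text
(no output)
```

View pics/crop1.png

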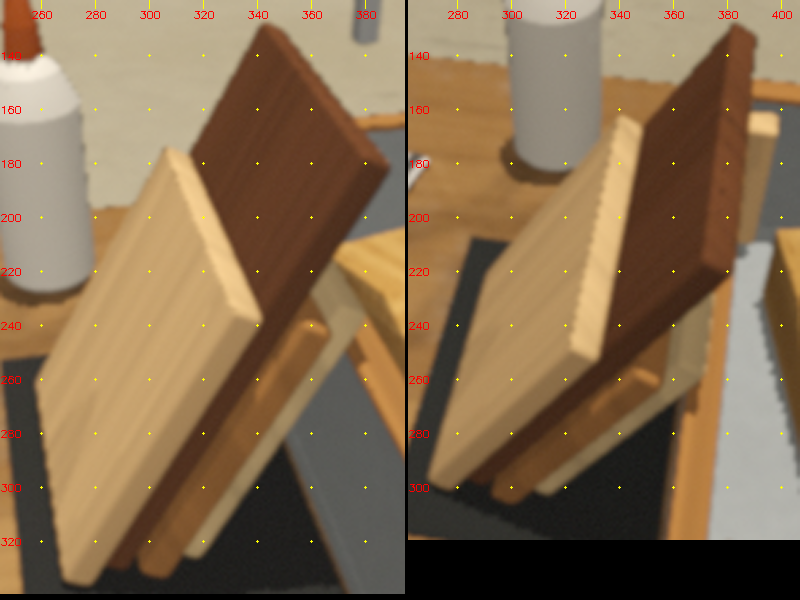

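The enlarged crop shows that the walnut is second, directly behind the spruce. I read its corners at about (382,183) and (341,129) in the first view, and (372,216) and (383,129) in the second. Next I'll fit its pose.

```bash
cat > fit.py <<'E'
from h import *
from scipy.optimize import least_squares
A=load("stA");B=load("stB")
h=.06;W={(-6,-h,.18):[(382.3,183.2),(371.9,216.5)],(6,-h,.18):[(388.2,181),(379.6,218.8)],(-6,h,.18):[(341.5,128.8),(382.6,129.5)],(6,h,.18):[(348.2,129.9),(390.4,134.3)]}
S={(-6,-h,.127):[(334.5,238.8),(322.6,249.1)],(6,-h,.127):[(341.5,236.2),(331.9,251.7)],(-6,-h,0):[(269.7,335),(270.4,299.9)],(-6,h,.127):[(305.6,175),(340,162.8)],(6,-h,0):[(279.7,336.2),(277,301)]}
def Rb(yaw,lean): return (Ro.from_euler('z',yaw)*Ro.from_euler('y',lean)).as_matrix()
def res(p):
    R=Rb(p[0],p[1]);r=[]
    for D,o in ((W,p[2:5]),(S,p[5:8])):
        for k,v in D.items():
            X=np.array(o)+R@np.array([k[0]/1000,k[1],k[2]])
            for m,px in zip((A,B),v): r+=list(proj(m,X)-px)
    return r
s=least_squares(res,[0,.49,.44,.22,.005,.427,.22,.005],loss='soft_l1')
if __name__=="__main__":
    print(s.x[:2]*57.3,s.x[2:].round(4)); print(np.array(res(s.x)).reshape(-1,4).round(1))
    R=Rb(*s.x[:2]);print("offset in board axes",(R.T@(s.x[5:8]-s.x[2:5])).round(4))
    print("top", (s.x[2:5]+R@[0,0,.18]).round(4))
    for k,v in {**W,**S}.items(): print(k,*[np.round(q,4) for q in tri([(A,v[0]),(B,v[1])])])
    S0=robot.camera_model("scene"); print("scene proj", [proj(S0,s.x[2:5]+R@[-.006,y,.18]).round(1) for y in(-h,h)])
E
python3 fit.py
```

```text
[-0.30035047 28.47191987] [ 4.466e-01  2.264e-01 -1.100e-03  4.330e-01  2.216e-01 -4.000e-04]
[[-4.6 -3.5 -1.4 -0.2]
 [ 1.2  3.9  2.9  3.7]
 [-1.4 -0.1 -0.7 -2. ]
 [ 1.4  3.4  1.2 -0.9]
 [-3.8 -2.8 -0.3 -1.2]
 [ 1.1  3.8  1.6  1.5]
 [-1.   1.  -0.2 -1.9]
 [-0.4 -0.6  0.6 -1. ]
 [-0.   2.   2.4  0.8]]
offset in board axes [-0.0123 -0.0049 -0.0058]
top [0.5324 0.226  0.1571]
(-6, -0.06, 0.18) [0.5293 0.166  0.1579] 0.0019
(6, -0.06, 0.18) [0.5348 0.1648 0.159 ] 0.0006
(-6, 0.06, 0.18) [0.5281 0.2819 0.1611] 0.0004
(6, 0.06, 0.18) [0.5354 0.2785 0.1598] 0.0016
(-6, -0.06, 0.127) [0.4895 0.159  0.1136] 0.0015
(6, -0.06, 0.127) [0.497  0.1588 0.114 ] 0.0003
(-6, -0.06, 0) [0.4289 0.1568 0.0082] 0.0008
(-6, 0.06, 0.127) [0.4884 0.2783 0.115 ] 0.0002
(6, -0.06, 0) [0.4374 0.1569 0.0056] 0.0006
scene proj [array([286.3, 182.6]), array([263.9, 161.1])]
```

```bash
python3 - <<'E'
from fit import *
for lean in (27.5,28,28.5,29,None):
  def r2(p):
    l=np.radians(lean) if lean else p[1]
    z=.002+.006*np.sin(l)
    return res([p[0],l,p[2],p[3],z,p[4],p[5],z])
  s=least_squares(r2,[0,.49,.44,.22,.427,.22],loss='soft_l1')
  print(lean,s.cost.round(1),s.x[:2]*57.3,s.x[2:].round(4))
# reach checks
x,l=s.x,s.x[1]
V=load("vcA")
for n,p,z in [("knob",(246,168),.081),("base TL",(203,90),.018),("base BL",(205,224),.018),("fj NE",(433,110),.07),("fj SE",(417,241),.07),("fj NW",(400,109),.07),("fj SW",(391,239),.07),("sj NW",(321,103),.069),("sj SW",(315,233),.069),("sj NE",(349,104),.069),("sj SE",(341,236),.069)]: print(n,onz(V,p,z).round(4))
E
```

```text
27.5 50.5 [-0.69085994 22.63719656] [0.4476 0.2186 0.4344 0.2176]
28 47.7 [-0.48896381 30.12582174] [0.4464 0.2193 0.4337 0.2176]
28.5 45.9 [-0.23629393 38.32375505] [0.4454 0.2199 0.433  0.2176]
29 45.1 [-7.61844329e-04  2.31289089e+01] [0.4443 0.2205 0.4323 0.2176]
None 45.0 [ 0.06117362 29.1578484 ] [0.444  0.2207 0.4321 0.2176]
knob [ 0.3926 -0.2934  0.081 ]
base TL [ 0.3403 -0.2198  0.018 ]
base BL [ 0.3297 -0.3659  0.018 ]
fj NE [ 0.5703 -0.2402  0.07  ]
fj SE [ 0.566  -0.3698  0.07  ]
fj NW [ 0.539  -0.2394  0.07  ]
fj SW [ 0.5386 -0.3677  0.07  ]
sj NW [ 0.4644 -0.2342  0.069 ]
sj SW [ 0.459  -0.3617  0.069 ]
sj NE [ 0.4908 -0.235   0.069 ]
sj SE [ 0.4862 -0.3649  0.069 ]
```

```bash
cat >> h.py <<'E'
def Rb(yaw,lean): return (Ro.from_euler('z',yaw)*Ro.from_euler('y',lean)).as_matrix()
LEAN=np.radians(28.6);YAW=np.radians(-.2);RB=Rb(YAW,LEAN);FOOT=np.array([.4452,.222,.005])
QG=Ro.from_matrix(np.column_stack([RB[:,1],RB[:,0],-RB[:,2]])).as_quat()
def gp(s): return FOOT+RB@[0,0,s-.005]   # TCP so that grasp point lies s up the board
E
python3 - <<'E'
from h import *
robot.command_gripper(.45)
robot.move_to(gp(.27),QG); robot.move_straight(gp(.16),rate=.12)
f0=robot.get_contact_force();print("pre",np.round(f0,2),np.round(robot.get_wrist_torque(),2))
robot.command_gripper(0,grip_force=8); print("grip8",np.round(robot.get_contact_force(),2),np.round(robot.get_wrist_torque(),2),robot.get_opening()*88)
robot.command_gripper(0,grip_force=40); print("grip40",np.round(robot.get_contact_force(),2),np.round(robot.get_wrist_torque(),2),robot.get_opening()*88)
print(robot.get_t()); cv2.imwrite("pics/scene1.png",robot.read_camera("scene"));wrist("g1")
# vice crop beside scene crop
out=np.zeros((600,800,3),np.uint8)
im=cv2.imread("pics/vcA.png")[85:250,195:440];s=2.4
im=cv2.resize(im,None,fx=s,fy=s,interpolation=cv2.INTER_CUBIC)
for x in range(200,440,20):
    for y in range(100,250,20): cv2.circle(im,(int((x+.5-195)*s),int((y+.5-85)*s)),1,(0,255,255),-1)
    cv2.putText(im,str(x),(int((x-195)*s)-8,10),0,.35,(0,0,255),1)
for y in range(100,250,20): cv2.putText(im,str(y),(0,int((y+.5-85)*s)+4),0,.35,(0,0,255),1)
out[:im.shape[0],:im.shape[1]]=im
a=cv2.resize(cv2.imread("pics/scene1.png")[120:260,200:340],None,fx=1.4,fy=1.4,interpolation=cv2.INTER_CUBIC); out[:196,600:796]=a
b=cv2.resize(cv2.imread("pics/g1.png"),(264,198)); out[400:598,0:264]=b
cv2.imwrite("pics/crop2.png",out)
E
```

```text
pre [-0.27  0.16 -0.1 ] [ 0.01 -0.21 -0.03]
grip8 [ 0.72  0.96 -0.83] [ 0.   -0.36  0.01] 11.84166256585852
grip40 [ 0.78  0.05 -0.55] [ 0.04 -0.45 -0.03] 11.495385804422192
7.5417
```

View pics/crop2.png

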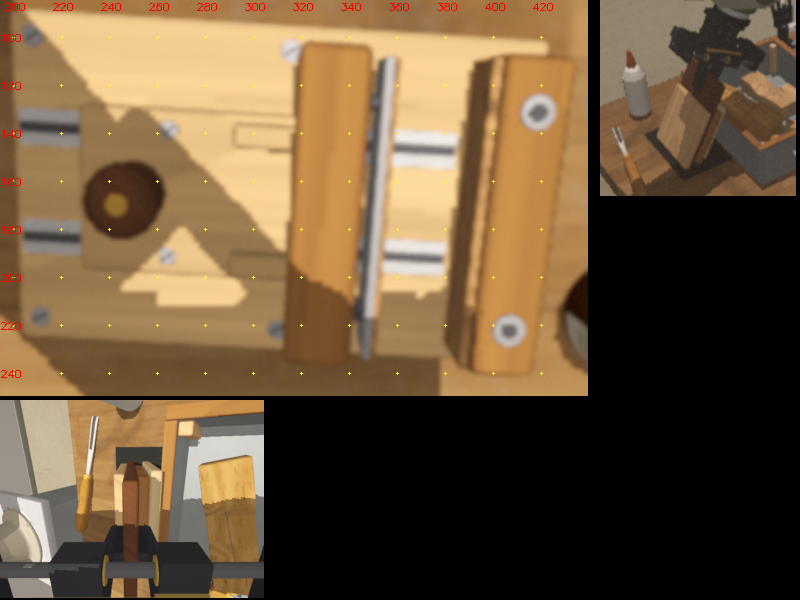

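The grip is on the walnut (11.5 mm, small moment), and the scene shows the stack unmoved. In the vice crop, the fixed-jaw screws are at (419.1,131.2) and (406.6,222.4) and the knob is at (246,168). The sliding jaw spans (321–350,102) to (313–340,234). The next step is drawing the board out.

```bash
python3 - <<'E'
from h import *
V=load("vcA")
o={}
for n,p,z in [("scN",(419.1,131.2),.07),("scS",(406.6,222.4),.07),("fNW",(405.8,108.3),.07),("fSW",(390.3,239.5),.07),("fNE",(433.7,108.7),.07),("fSE",(416.6,240.3),.07),("footS",(377.8,233.7),.018),("rUR",(371.6,147),.019),("rLR",(366.6,192),.019),("rUL",(215.3,137.4),.019),("rLL",(215.3,183.3),.019),("sNW",(320.8,102),.069),("sSW",(313.3,234.5),.069),("sNE",(349.5,104.5),.069),("sSE",(339.5,234.5),.069),("knob",(245.8,167.8),.065)]:
    o[n]=onz(V,p,z)
    print(n,o[n].round(4))
yw=lambda a,b:np.degrees(np.arctan2(-(o[a]-o[b])[0],(o[a]-o[b])[1])).round(2)
print([yw(a,b) for a,b in [("scN","scS"),("fNW","fSW"),("fNE","fSE"),("sNW","sSW"),("sNE","sSE")]])
c1=(o["rUR"]+o["rLR"])/2;c0=(o["rUL"]+o["rLL"])/2;d=c1-c0;print("axis",c0.round(4),c1.round(4),np.degrees(np.arctan2(d[1],d[0])))
ok=[]
for s in (.18,.24,.30,.31): ok.append(robot.solve_ik(gp(s),QG) is not None)
print(ok)
robot.move_straight(gp(.17),rate=.03);print(np.round(robot.get_contact_force(),2),robot.get_opening()*88)
robot.move_straight(gp(.26),rate=.06);print(np.round(robot.get_contact_force(),2))
robot.move_straight(gp(.31),rate=.025);print(np.round(robot.get_contact_force(),2),np.round(robot.get_wrist_torque(),2),robot.get_opening()*88,robot.get_t())
a=robot.read_camera("scene");b=robot.read_camera("side")
out=np.zeros((480,800,3),np.uint8)
out[:]=0
out[:480,:400]=cv2.resize(a[100:260,210:343],(400,480),interpolation=cv2.INTER_CUBIC)
out[:480,400:]=cv2.resize(b[120:260,250:367],(400,480),interpolation=cv2.INTER_CUBIC)
cv2.imwrite("pics/lift.png",out)
E
```

```text
scN [ 0.5588 -0.2594  0.07  ]
scS [ 0.5536 -0.3497  0.07  ]
fNW [ 0.5445 -0.2387  0.07  ]
fSW [ 0.5379 -0.3683  0.07  ]
fNE [ 0.5708 -0.239   0.07  ]
fSE [ 0.5655 -0.3691  0.07  ]
footS [ 0.533  -0.3771  0.018 ]
rUR [ 0.5208 -0.2777  0.019 ]
rLR [ 0.5175 -0.3274  0.019 ]
rUL [ 0.3498 -0.2679  0.019 ]
rLL [ 0.3458 -0.318   0.019 ]
sNW [ 0.4642 -0.2333  0.069 ]
sSW [ 0.4572 -0.3633  0.069 ]
sNE [ 0.4913 -0.2355  0.069 ]
sSE [ 0.4846 -0.3633  0.069 ]
knob [ 0.3895 -0.2951  0.065 ]
[np.float64(-3.29), np.float64(-2.9), np.float64(-2.33), np.float64(-3.1), np.float64(-3.01)]
axis [ 0.3478 -0.293   0.019 ] [ 0.5192 -0.3025  0.019 ] -3.197025772727928
[True, True, True, True]
[ 0.28 -0.27 -2.35] 11.355009315670298
[-0.05  0.17 -2.34]
[-0.66 -0.92 -3.46] [ 0.   -0.48  0.02] 11.511951202812803 11.925
```

View pics/lift.png

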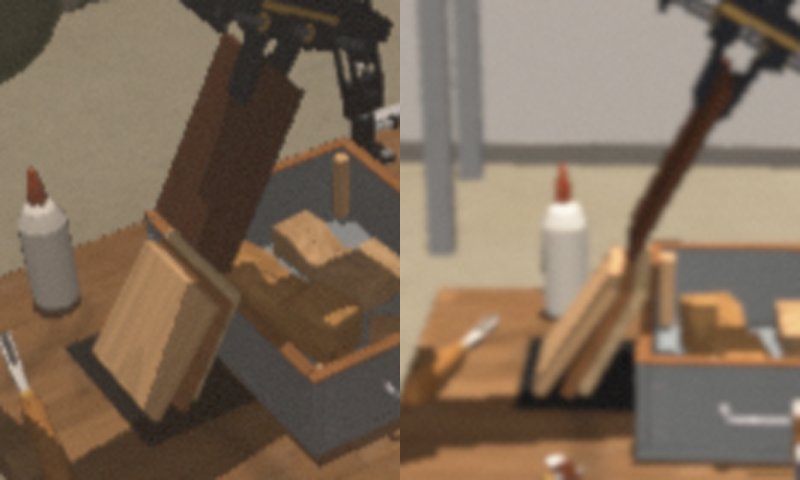

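The walnut is nearly clear (foot at the spruce's top, forces small), and the other boards and the glue are standing. I'll continue out, check that the spruce settles, and carry the board over the vice.

```bash
cat >> h.py <<'E'
VY=np.radians(-3.1); VR=Ro.from_euler('z',VY)
QV=(VR*Ro.from_matrix(np.array([[0,1,0],[1,0,0],[0,0,-1.]]))).as_quat()
FJ=np.array([.540,-.3036])           # mid of fixed jaw's face
def vp(u,v,z): return np.append(FJ+VR.as_matrix()[:2,:2]@[u,v],z)
E
python3 - <<'E'
from h import *
robot.move_straight(gp(.335),rate=.025);print(np.round(robot.get_contact_force(),2))
robot.move_straight(gp(.335)+[0,0,.06],rate=.1);print(np.round(robot.get_contact_force(),2))
robot.move_to(vp(-.016,0,.33),QV);robot.move_straight(vp(-.016,0,.26),rate=.1)
print(np.round(robot.get_contact_force(),2),robot.get_opening()*88,np.round(robot.get_ee_pos(),4),robot.get_t())
m,w=wrist("ov");a=robot.read_camera("scene");b=robot.read_camera("side")
out=np.zeros((600,800,3),np.uint8)
out[:480,:400]=w[:480,150:550]
out[:300,400:700]=cv2.resize(a[200:400,300:500],(300,300),interpolation=cv2.INTER_CUBIC)
out[300:600,400:600]=cv2.resize(a[150:270,210:290],(200,300),interpolation=cv2.INTER_CUBIC)
out[300:600,600:800]=cv2.resize(b[170:260,280:340],(200,300),interpolation=cv2.INTER_CUBIC)
cv2.imwrite("pics/over.png",out);cv2.imwrite("pics/side_ov.png",b);cv2.imwrite("pics/scene_ov.png",a)
E
```

```text
[-0.52 -0.62 -2.88]
[ 0.16 -0.12 -1.6 ]
[ 0.24  0.4  -2.03] 11.587112021290405 [ 0.5243 -0.3029  0.2608] 16.6917
```

View pics/over.png

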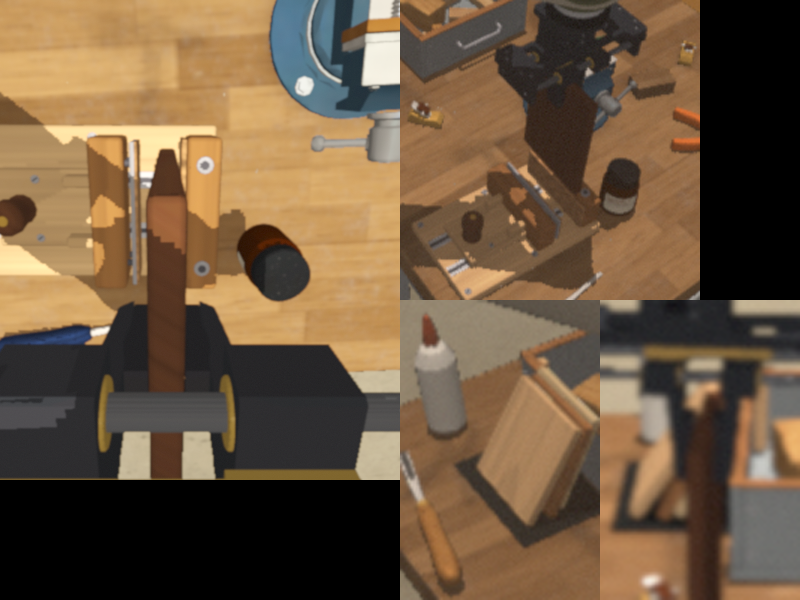

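The three boards still lean, and the walnut hangs over the gap. In the wrist picture its lower +y corners are at (311,150) and (325,150). The fixed jaw's cork edge is at about (331,137) and its corners at (371,137) and (367,288). The pad's face is at about x=290.

```bash
python3 - <<'E'
from h import *
m=load("ov")
for n,p,z in [("bd front",(311,150),.106),("bd rear",(325,150),.106),("cork N",(331.5,140),.068),("cork S",(334.5,287),.068),("fNW",(338,136),.07),("fNE",(371,136),.07),("fSE",(367,288.5),.07),("fSW",(337,288.5),.07),("pad N",(291,142),.066),("pad S",(287,284),.066),("sNW",(240,136),.069),("sSW",(245,288),.069),("knob",(162,216),.075)]:
    X=onz(m,p,z); uv=VR.as_matrix()[:2,:2].T@(X[:2]-FJ); print(n,X.round(4),"uv",uv.round(4))
V=load("vcA"); print("knob tri",tri([(V,(245.8,168.5)),(m,(162,216))]))
E
```

```text
bd front [ 0.5242 -0.2434  0.106 ] uv [-0.019   0.0592]
bd rear [ 0.5342 -0.244   0.106 ] uv [-0.0091  0.0592]
cork N [ 0.5404 -0.2394  0.068 ] uv [-0.003   0.0641]
cork S [ 0.538  -0.3682  0.068 ] uv [ 0.0015 -0.0646]
fNW [ 0.5456 -0.2365  0.07  ] uv [0.002  0.0673]
fNE [ 0.5718 -0.2379  0.07  ] uv [0.0282 0.0674]
fSE [ 0.5672 -0.3703  0.07  ] uv [ 0.0308 -0.0651]
fSW [ 0.5402 -0.3689  0.07  ] uv [ 0.0037 -0.0652]
pad N [ 0.5077 -0.2394  0.066 ] uv [-0.0357  0.0624]
pad S [ 0.495  -0.3638  0.066 ] uv [-0.0417 -0.0626]
sNW [ 0.4677 -0.2325  0.069 ] uv [-0.0761  0.0671]
sSW [ 0.4571 -0.3645  0.069 ] uv [-0.0795 -0.0653]
knob [ 0.3964 -0.2928  0.075 ] uv [-0.1439  0.003 ]
knob tri (array([ 0.38762691, -0.29733294,  0.0540782 ]), np.float64(0.00020543433141662824))
```

```bash
python3 - <<'E'
from h import *
robot.move_straight(vp(-.016,.001,.182),rate=.08); robot.hold(.2)
f0=np.array(robot.get_contact_force());z=.182;print(f0.round(2))
while z>.164:
    z-=.001; robot.move_straight(vp(-.016,.001,z),rate=.03)
    f=np.array(robot.get_contact_force())
    if f[2]-f0[2]>2.5: break
print("contact",z,f.round(2),np.round(robot.get_wrist_torque(),2),robot.get_ee_pos())
robot.command_gripper(.25,grip_force=10);robot.hold(.3);print(robot.get_opening()*88,robot.get_t())
a=robot.read_camera("scene");b=robot.read_camera("side");wrist("rel")
cv2.imwrite("pics/sc_rel.png",a);cv2.imwrite("pics/sd_rel.png",b)
out=np.zeros((600,800,3),np.uint8)
out[:600,:480]=cv2.resize(b[210:360,220:340],(480,600),interpolation=cv2.INTER_CUBIC)
out[:400,480:]=cv2.resize(a[220:400,310:454],(320,400),interpolation=cv2.INTER_CUBIC)
out[400:,480:747]=cv2.resize(cv2.imread("pics/rel.png"),(267,200))
cv2.imwrite("pics/rel_c.png",out)
E
```

```text
[-0.87  0.28 -2.64]
contact 0.172 [-0.67  2.06  5.6 ] [0.31 0.14 0.  ] [ 0.52441327 -0.3017224   0.17300179]
21.879335697477902 21.325
```

View pics/rel_c.png

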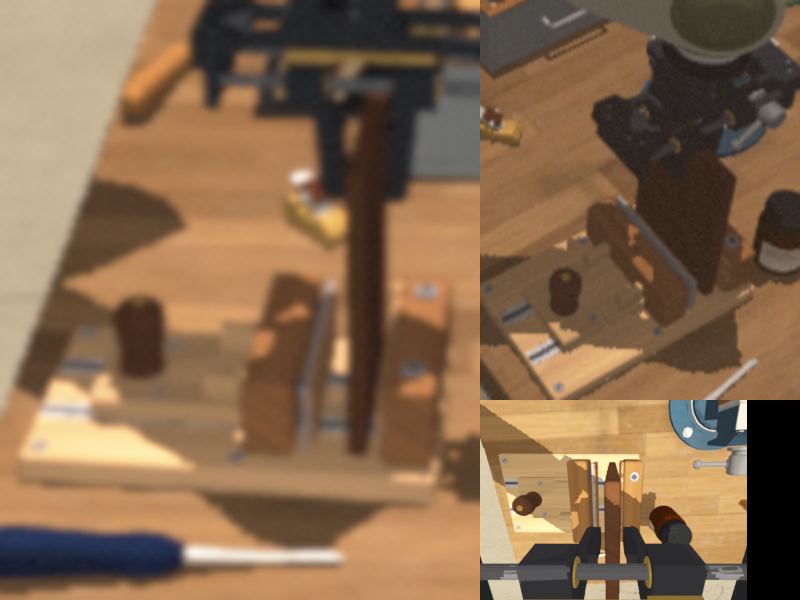

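The picture shows the board standing upright on the vice's floor between the jaws, with the fingers open on both sides of it. I'll retreat and push the knob with closed fingers, stopping on force.

```bash
cat > push.py <<'E'
from h import *
QP=(VR*Ro.from_matrix(np.array([[1.,0,0],[0,-1,0],[0,0,-1]]))).as_quat()
U=VR.apply([1,0,0])
E
python3 - <<'E'
from push import *
robot.command_gripper(.6);robot.move_straight(vp(-.016,.001,.27),rate=.12)
for q in (QP,(Ro.from_quat(QP)*Ro.from_euler('z',np.pi)).as_quat()):
    j=robot.solve_ik(vp(-.205,0,.18),q); print(j)
    if j is not None and abs(np.array(j)-robot.get_joint_positions()).max()<2: break
np.save("qp.npy",q)
robot.move_straight(vp(-.1,.0,.27),rate=.15)
robot.command_gripper(0.,grip_force=20)
robot.move_to(vp(-.205,0,.18),q);robot.move_straight(vp(-.205,0,.06),rate=.1);robot.hold(.2)
f0=np.array(robot.get_contact_force());print(f0.round(2),robot.get_t());u=-.205
while u<-.165:
    u+=.002;robot.move_straight(vp(u,0,.06),rate=.05)
    f=-(np.array(robot.get_contact_force())-f0)@U
    if f>4: break
print(u,f,robot.get_ee_pos(),robot.get_t()); np.save("u.npy",[u,*f0])
E
```

```text
[-9.81794824e-01  2.15070291e-01  1.82995135e+00 -4.44089210e-16
  1.09657101e+00  6.43106710e-01]
[-0.56 -0.28  0.03] 27.4417
-0.17299999999999996 6.497237518767882 [ 0.36666434 -0.29407474  0.05987046] 31.4417
```

```bash
python3 - <<'E'
from push import *
u,*f0=np.load("u.npy");u0=u;L=[];base=None
while u-u0<.042:
    d=u-u0; u+=.005 if d<.0149 else .001
    robot.move_straight(vp(u,0,.06),rate=.04)
    f=-(np.array(robot.get_contact_force())-f0)@U; L.append(((u-u0)*1000,round(f,1)))
    if d<.016: base=f if base is None else base
    if d>.016 and f>16: break
    if f>22: break
print(L,robot.get_ee_pos(),robot.get_t());np.save("u2.npy",[u])
robot.hold(.3);f=-(np.array(robot.get_contact_force())-f0)@U;print(f)
out=np.zeros((600,800,3),np.uint8)
a=robot.read_camera("scene");b=robot.read_camera("side")
out[:600,:480]=cv2.resize(b[210:360,220:340],(480,600),interpolation=cv2.INTER_CUBIC)
out[:400,480:]=cv2.resize(a[220:400,310:454],(320,400),interpolation=cv2.INTER_CUBIC)
out[400:,480:680]=cv2.resize(a[150:250,210:310],(200,200),interpolation=cv2.INTER_CUBIC)
cv2.imwrite("pics/push.png",out)
E
```

```text
[(np.float64(5.000000000000004), np.float64(4.5)), (np.float64(10.000000000000009), np.float64(4.7)), (np.float64(15.000000000000014), np.float64(4.0)), (np.float64(16.000000000000014), np.float64(7.1)), (np.float64(17.000000000000014), np.float64(7.0)), (np.float64(18.000000000000014), np.float64(8.5)), (np.float64(19.000000000000018), np.float64(9.2)), (np.float64(20.000000000000018), np.float64(8.6)), (np.float64(21.000000000000018), np.float64(9.5)), (np.float64(22.00000000000002), np.float64(9.0)), (np.float64(23.00000000000002), np.float64(9.1)), (np.float64(24.00000000000002), np.float64(9.5)), (np.float64(25.00000000000002), np.float64(9.2)), (np.float64(26.00000000000002), np.float64(10.8)), (np.float64(27.000000000000025), np.float64(13.2)), (np.float64(28.000000000000025), np.float64(14.2)), (np.float64(29.000000000000025), np.float64(16.1))] [ 0.39431576 -0.29557447  0.05980565] 35.7667
15.999586114707693
```

The sled slid at about 9 N, and the force then rose to 16 N, so the pad is pressed in by about 3.5 mm. I'll back off and take a last look.

```bash
python3 - <<'E'
from push import *
u=np.load("u2.npy")[0]
robot.move_straight(vp(u-.035,0,.06),rate=.08);robot.move_straight(vp(u-.035,0,.22),rate=.12)
robot.hold(.5);print(np.round(robot.get_contact_force(),2),robot.get_t())
out=np.zeros((600,800,3),np.uint8)
a=robot.read_camera("scene");b=robot.read_camera("side")
out[:600,:480]=cv2.resize(b[210:360,220:340],(480,600),interpolation=cv2.INTER_CUBIC)
out[:360,480:]=cv2.resize(a[230:400,310:461],(320,360),interpolation=cv2.INTER_CUBIC)
out[360:,480:720]=cv2.resize(a[150:250,205:305],(240,240),interpolation=cv2.INTER_CUBIC)
cv2.imwrite("pics/fin.png",out)
E
```

```text
[ 0.7  -0.59  0.84] 38.7333
```

View pics/fin.png

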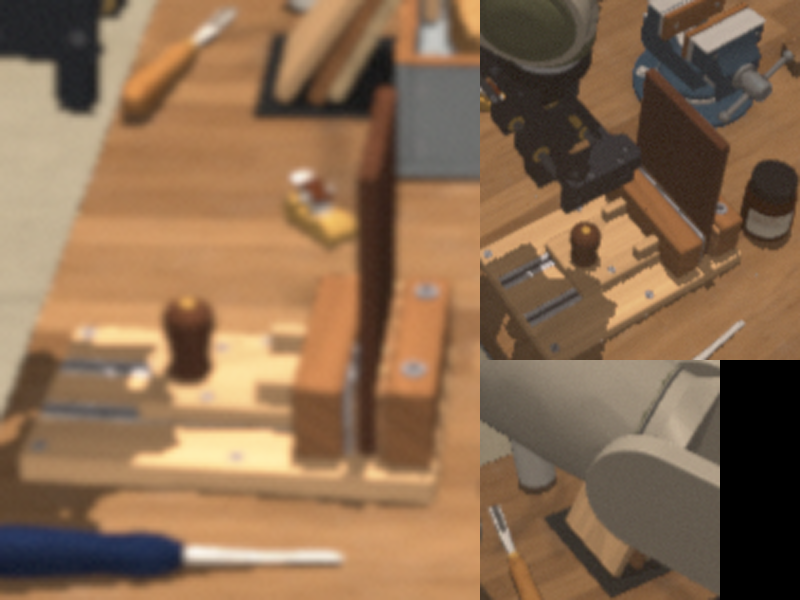

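The board stands upright, clamped between the pad and the fixed jaw, with the gripper clear. The boards still lean on the mat, and the jar, plane and glue are in place. I'm handing the job in.

```bash
python3 -c "
from cell import robot
print(robot.close_job(),robot.get_t())"
```

```text
the job is handed in; nothing more can be done
the job is handed in; nothing more can be done
```

The job is handed in. The walnut board stands upright in the vice, held against the fixed jaw by the sprung pad. The clock read 38.7 s at the last check, against the 61 s limit.

- **Drawing it out:** I gripped the walnut board, which was second in the stack, and drew it up along its own lean. The wrist force stayed under about 4 N. The spruce, maple and plywood boards stayed leaning.
- **Standing it:** I set it down on the vice floor, about 1 mm off centre along the jaws, roughly 8–9 mm short of the fixed jaw, and let go. It stood freely.
- **Clamping it:** I pushed the knob with closed fingers. The sled slid at about 9 N, then the force rose to 16 N, so the pad is pressed in by about 3.5 mm.

In the last pictures the board is upright and the gripper is clear. The jar and plane look unmoved. The arm partly hid the stack and the glue bottle in the scene view; what showed there and in the side view looked in place.

My fit of the board's pose from the pictures disagreed with the text by about 5 mm in height. I used the text's height there, and the board touched the vice floor within about 1 mm of where that predicted.

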